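# Pop open the battery tester's hatch

## Task

Open the test bay of the battery tester: with a fingertip press the ribbed end of its hatch straight down once, all the way until it stops, then back off so that the push-push latch lets the hatch pop up. Stay clear and watch for about two seconds that it stays open by itself; do not push it back down, do not press the round start button, and do not grip, lift, shove or upset the tester or the things around it.

Things in the scene. Friction and masses are not known exactly. Their poses are not given: they have to be found in the camera images.
- tester: Battery tester: a loose grey plastic box, 110 (its x) x 170 (its y) x 55 mm high, about 0.85 kg. Origin: centre of its underside; +z up; its front looks to its -x (towards the robot at yaw 0). The hatch fills the +y half of the top; the start button and, farther back, a flat dark display are on the -y half. Only to be touched, not moved.
- hatch (a joint): Angle (rad) of the hatch, a grey flat panel 79 (x) x 74 (y) x 6 mm in the tester's top, flush with it, hinged along its far (+x) edge. 0 = shut, latched, flush; -0.10 = pressed fully in (hard stop, 6 mm down at the pad); 1.2 = fully open (stop). Pressed past -0.06 (about 4 mm at the pad, 1.5 to 3 N) and let go, it pops; pressed fully down again it would latch shut.
- hatch_pad (a point): Where to press: the middle of the ribbed pad (five ribs 44 mm long, about 1 mm high) on the hatch's top face, 18 mm from its free edge, which is flush with the tester's front (-x) face, and 62 mm from the hinge. It moves with the hatch. Axes as the tester's while shut (z up out of the hatch).
- start (a joint): Travel of the round start button (m): 0 = out, 0.004 = fully pressed. Not to be pressed.
- start_top (a point): Centre of the top of the start button: a white cap 16 mm across in a black collar 32 mm across, standing 20 mm above the tester's top, 86 mm to -y of the middle of the hatch.
- phone: Bystander: a black phone lying flat, 74 x 148 x 8 mm, loose. Origin: centre of its underside.
- alcohol: Bystander: a white dropper bottle with a label, 48 mm across, 115 mm high, standing loose. Origin: centre of its underside.
- driver: Bystander: a small screwdriver lying loose, 150 mm long along its x. Origin: under its middle.
- blower: Bystander: a dark blue dust blower standing on its bulb, 60 mm across, 85 mm high with its nozzle up, loose. Origin: centre of its underside.
- hatch_hinge (a point): Middle of the hatch's hinge axis, 27 mm to +x and 40 mm to +y of the tester's origin, 52 mm above its underside. When the latch lets go, a damped spring swings the hatch up about this axis to 1.2 rad in about 1 s: its free edge rises 75 mm and swings back (+x). It follows the finger as that backs off and holds itself open.
Mind the look-alikes: they are no part of the job. Of the things that look like the tester, take the one that is farthest to the robot's left at the start.

How it is judged:
By the outcome, as a careful person would: the job done as asked, in the order asked, and still so for the second after the job is handed in, with the robot touching nothing.
It also fails if it takes over 32 s, if anything falls off the work surface, if the arm or the gripper's body presses on something with over 40 N, if the wrist force passes 120 N, or if a joint passes its speed limit or range.

## Robot

A 6-joint arm with a two-finger parallel gripper is mounted at the origin on the work surface. World frame = base frame: x ahead of the robot, y to its left, z up, the work surface at z = 0. Lengths are in m, angles in rad, forces in N, time in s.
With the tool pointing down it reaches from about 0.25 to 0.725 m from the base axis. Payload 4 kg.
Tool frame: the origin (TCP) lies between the finger pads; the fingertips stand 8 mm ahead of it and the grasp point (between the pads) lies 11 mm behind it; z points along the fingers, y is the line along which they close (so a half turn about z gives the same grasp; the last joint's range is limited). The gripper opens to 85 mm and grips with 20 to 120 N. Pads are 22 mm wide; open, the fingers measure 114 mm over their backs; the gripper's body (76 mm by 85 mm) begins 54 mm behind the grasp point. The pads swing forward as they close: fully open they stand 13 mm farther back than shut.
Start: joints at [-1.17, 0.241, 0.005, 1.335, 0, 1.571], TCP at [0.195, -0.46, 0.211] pointing down, gripper open.
Joint ranges: [-2.72, 2.72], [-1.05, 1.87], [-1.09, 1.28], [-1.99, 2.15], [-1.42, 1.44], [-3.14, 3.14]. Speed limits (rad/s): [2.79, 2.79, 3.14, 3.14, 3.14, 3.14].

## Interface

Orientations are given as a unit quaternion [x, y, z, w].
In Python, from workcell import status, viewer, bot gives the robot as it stands.
- The arm moves only by the tool servo_tool, never from a script. Its argument "commands" is a list of rows, each a list of 5 numbers: the finger opening in mm, from 0 to 85.4, then the shift along the tool's x, y, z in mm, then the turn about the tool's z in rad. A call has 1 to 20 rows; each row shifts and turns the commanded pose from where the row before left it, along the tool's axes as they then stand; what a row does not reach is not made up. A row lasts 1/8 s, in which the tool goes at most 62.5 mm and 10.7 degrees, less where a joint would pass 70% of its speed; a pose out of reach is approached as far as the arm can. A call is refused whole if a number of a shift passes 62.5 or a number of a turn 0.188, either way. A call with a gripper value outside its range is refused whole. The fingers move at their own pace and stop on an object; the grip force is fixed at half the most. Time passes only in rows, so rows that do not move let the fingers close. It gives the time, the measured TCP pose, the force, the opening and the grip force at its end, in the units of the state.
- status.get_obs(): the state, without advancing time (a new reading comes with each control period).
- viewer.camera(name): name is "scene" or "top" or "wrist"; returns (picture, depth): 420x560x3 uint8, red, green, blue; 420x560 float32, m along the optical axis (not along the pixel's ray), 0 where there is no reading.
- viewer.get_calibration(name): a dict with "camera_matrix" (3x3 intrinsics, pixels), "R" (3x3) and "t" (3): a world point X has camera coordinates R X + t; the wrist camera has in their place "T_tool_cam" (4x4, takes a point from camera to tool coordinates, whose origin is the TCP and whose axes are the flange's). Camera axes: x right, y down, z forward; pixel columns grow to the right and rows downward; lengths in m; the calibration is good to about 2 mm. A picture is of the moment at which its call begins: read the wrist's pose just before it. get_calibration takes no time and is no camera call.
- bot.job_done(): hands the job in; it is judged then, once.
Trained networks look in the newest picture that a camera, given by its name, has taken for a name from the list of things; names that differ only in an ending like _2 or _b are one class to them, and where a whole thing is asked for, a point or a joint stands for the part that bears it (a point fixed in the world has none). Each returns a list of dicts, best first, with "p" (0 to 1); they miss things now and then, are a little off and sometimes report something else, mostly with a low value. They report only what shows in the picture. A call takes as long as a camera call. They do not tell look-alikes from the thing itself.
- viewer.masks_of(camera, label): "mask" (420x560 bool, what is visible of it) and "pixel" ([row, column] in pixels, amid what is visible of it).
- viewer.spot_point(camera, label): "pixel" ([row, column] in pixels: a listed point, or the origin of a listed thing).
The state is a dict: "clock": time; "joint_pos": joint angles; "joint_vel": joint speeds; "tau": joint torques, N m; "eef_pos": TCP position; "tool_rot": TCP orientation; "ft_force": force on the tool from outside, world axes, zero at the start; "ft_torque": the same for the moment, N m; "grip_width": finger opening in m; "grasp_force": force on a finger pad.
Only numpy, scipy, OpenCV 4.12 (cv2) and the standard library are available. Lean on these libraries where they do the work, as an engineer would, in place of code of your own. Each camera call takes 0.05 s, during which the arm holds its last target. There are 200 camera calls.

## Working session

There is one attempt and no reset: what is moved stays moved. The work goes in short steps, Python scripts to look and compute and a tool call to move; the robot and the scene stay as the last step left them, time stands still between calls to the robot, and variables do not carry over. Pictures are saved under pics/ and viewed, at most 10 in all, crops included, and the job is handed in when it is done.

Besides the shell and the picture viewer there is one more tool, called after ">>>" by a JSON object that holds its "method" and its "body", one argument or row to a line. servo_tool: Moves the arm, as the interface text tells. Its arguments: {"type":"object","properties":{"commands":{"type":"array"}},"required":["commands"]}

```bash
mkdir -p pics; cat > h.py <<'E'
import numpy as np, cv2
from scipy.spatial.transform import Rotation as Rn
from workcell import status, viewer, bot
def cam(n):
    o=status.get_obs(); p,d=viewer.camera(n); c=viewer.get_calibration(n)
    K=np.array(c["camera_matrix"])
    if n=="wrist":
        T=np.eye(4);T[:3,:3]=Rn.from_quat(o["tool_rot"]).as_matrix();T[:3,3]=o["eef_pos"]
        M=T@np.array(c["T_tool_cam"])
    else:
        M=np.eye(4);R=np.array(c["R"]);M[:3,:3]=R.T;M[:3,3]=-R.T@np.array(c["t"])
    return p,d,K,M
def w(px,d,K,M,z=None):
    r,c=px; ray=np.linalg.inv(K)@[c,r,1]
    if z is None:
        ri,ci=int(round(r)),int(round(c)); q=d[max(ri-1,0):ri+2,max(ci-1,0):ci+2]; q=q[q>0]
        s=np.median(q) if q.size else 0
    else: s=(z-M[2,3])/(M[:3,:3]@ray)[2]
    return M[:3,:3]@(ray*s)+M[:3,3]
def save(n,p): cv2.imwrite(f"pics/{n}.png",p[:,:,::-1])
E
cat > a.py <<'E'
from h import *
o=status.get_obs();print(o["clock"],o["eef_pos"],o["tool_rot"],o["ft_force"])
for n in("top","scene"):
    p,d,K,M=cam(n);save(n+"0",p)
    for l in("tester","hatch_pad","start_top","hatch_hinge","phone","alcohol","driver","blower"):
        for e in viewer.spot_point(n,l): print(n,l,round(e["p"],2),np.round(e["pixel"]),np.round(w(e["pixel"],d,K,M),3))
E
python3 a.py
```

```text
0.0 [ 0.19481177 -0.45977005  0.21052064] [ 9.79987969e-01  1.99054085e-01 -2.12978822e-04 -1.00332616e-03] [0.04484164 0.52889627 0.50660739]
top tester 0.92 [205. 242.] [0.531 0.17  0.055]
top tester 0.89 [217. 348.] [ 0.491 -0.124  0.054]
top tester 0.86 [114. 355.] [ 0.783 -0.154  0.055]
top tester 0.7 [289. 392.] [ 0.291 -0.236  0.056]
top hatch_pad 0.92 [196. 223.] [0.555 0.223 0.057]
top hatch_pad 0.83 [127. 354.] [ 0.746 -0.147  0.057]
top hatch_pad 0.72 [219. 368.] [ 0.483 -0.179  0.056]
top hatch_pad 0.68 [299. 416.] [ 0.262 -0.3    0.055]
top start_top 0.55 [196. 348.] [ 0.547 -0.124  0.075]
top start_top 0.4 [112. 381.] [ 0.783 -0.223  0.074]
top start_top 0.36 [224. 237.] [0.476 0.183 0.074]
top start_top 0.35 [270. 401.] [ 0.343 -0.261  0.071]
top hatch_hinge 0.94 [192. 249.] [0.568 0.151 0.055]
top hatch_hinge 0.78 [232. 348.] [ 0.449 -0.121  0.056]
top hatch_hinge 0.75 [305. 393.] [ 0.249 -0.238  0.055]
top hatch_hinge 0.67 [107. 342.] [ 0.805 -0.117  0.057]
top hatch_hinge 0.5 [163. 277.] [0.641 0.07  0.083]
top phone 0.66 [266. 276.] [0.357 0.081 0.01 ]
top alcohol 
[... 612 characters left out ...]
ene start_top 0.61 [242. 111.] [ 0.773 -0.224  0.074]
scene start_top 0.56 [127. 217.] [ 0.31  -0.276  0.056]
scene start_top 0.52 [276. 270.] [0.679 0.081 0.037]
scene start_top 0.43 [190. 217.] [ 0.545 -0.122  0.073]
scene start_top 0.41 [213. 360.] [0.449 0.18  0.055]
scene hatch_hinge 0.91 [248. 327.] [0.576 0.156 0.054]
scene hatch_hinge 0.73 [173. 236.] [ 0.45  -0.131  0.053]
scene hatch_hinge 0.71 [282. 142.] [ 0.814 -0.119  0.055]
scene hatch_hinge 0.65 [121. 241.] [ 0.248 -0.236  0.054]
scene phone 0.76 [195. 334.] [0.368 0.092 0.009]
scene alcohol 0.67 [278. 266.] [0.682 0.075 0.029]
scene driver 0.62 [314. 325.] [0.695 0.205 0.013]
scene blower 0.81 [237. 288.] [0.563 0.064 0.03 ]
```

```bash
python3 - <<'E'
import cv2
a=cv2.imread('pics/top0.png');c=cv2.resize(a[140:290,180:330],(600,600),interpolation=3)
cv2.imwrite('pics/crop0.png',c)
E
```

```text
(no output)
```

View pics/top0.png

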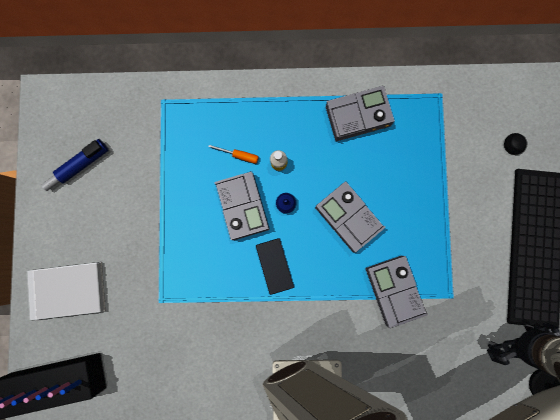

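View pics/crop0.png

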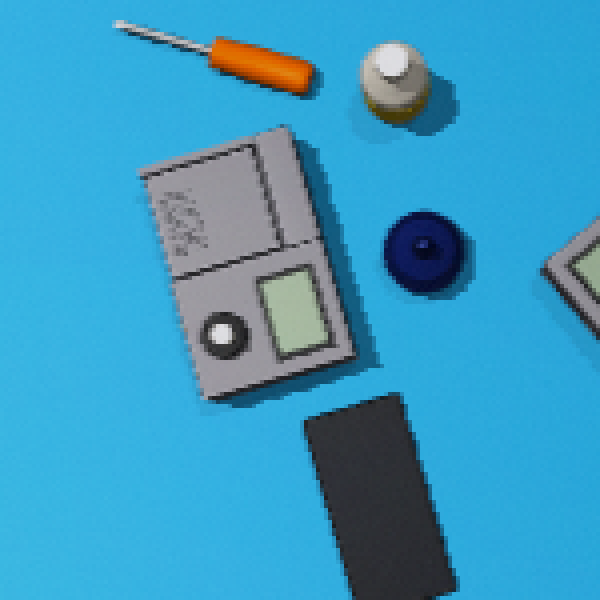

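Candidates for the tester (row, col): (205,242), (217,348), (114,355) and (289,392). The one farthest left is (205,242). In the crop its hatch is the upper half, the ribbed pad is on the left at about (196,226), and the button is at (223,236). The tester's yaw is about -1.36 rad. I'll turn the tool and go above it.

>>> {"method": "servo_tool", "body": {
  "commands": [
    [0, 0, 0, -5, -0.172],
    [0, 0, 0, -5, -0.172],
    [0, 0, 0, -5, -0.172],
    [0, 0, 0, -5, -0.172],
    [0, 0, 0, -5, -0.172],
    [0, 0, 0, -5, -0.172],
    [0, 0, 0, -5, -0.172],
    [0, 0, 0, -5, -0.172],
    [0, 45, 38, 0, 0],
    [0, 45, 38, 0, 0],
    [0, 45, 38, 0, 0],
    [0, 45, 38, 0, 0],
    [0, 45, 38, 0, 0],
    [0, 45, 38, 0, 0],
    [0, 45, 38, 0, 0],
    [0, 45, 38, 0, 0],
    [0, 45, 38, 0, 0],
    [0, 45, 38, 0, 0],
    [0, 45, 38, 0, 0],
    [0, 45, 38, 0, 0]
  ]
}}

```text
clock: 3.4
eef_pos: [0.5317, 0.1634, 0.2515]
tool_rot: [0.631, 0.776, 0.0, 0.0]
ft_force: [0.9, -0.5, 0.1]
grip_width: -0.0001
grasp_force: 0.0
```

```bash
cat > b.py <<'E'
from h import *
import sys
o=status.get_obs();R=Rn.from_quat(o["tool_rot"]).as_matrix();print(o["clock"],o["eef_pos"],R.round(3).tolist(),o["joint_pos"])
p,d,K,M=cam("wrist");save(sys.argv[1],p);np.savez("w.npz",d=d,K=K,M=M)
for l in("tester","hatch_pad","start_top","hatch_hinge"):
    for e in viewer.spot_point("wrist",l):
        q=w(e["pixel"],d,K,M); print(l,round(e["p"],2),np.round(e["pixel"]),np.round(q,4),"tool mm",((q-o["eef_pos"])@R*1000).round(1))
E
python3 b.py wr1
```

```text
3.4 [0.53173119 0.16338778 0.25151415] [[-0.205, 0.979, 0.001], [0.979, 0.205, -0.0], [-0.0, 0.001, -1.0]] [ 2.98297658e-01  3.42402971e-01  2.47692446e-01  1.47552349e+00
 -3.09348654e-04  1.66274347e+00]
tester 0.62 [168. 279.] [0.5278 0.181  0.0541] tool mm [ 18.1  -0.3 197.4]
hatch_pad 0.94 [139. 314.] [0.5592 0.2192 0.0558] tool mm [ 49.   38.2 195.8]
start_top 0.5 [152. 235.] [0.4795 0.1904 0.0741] tool mm [ 37.2 -45.7 177.4]
hatch_hinge 0.77 [195. 318.] [0.5778 0.1599 0.0539] tool mm [-12.8  44.3 197.7]
```

View pics/wr1.png

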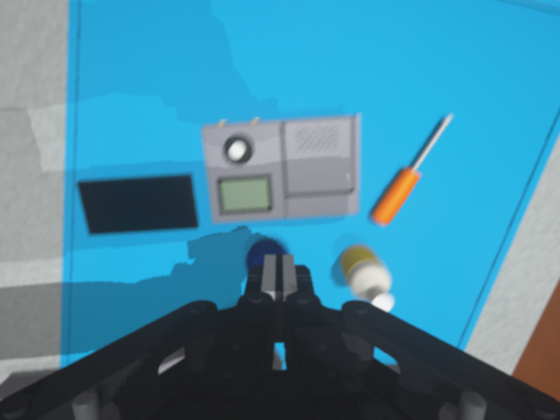

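The wrist view shows the ribs at (139,316) on the hatch and the button at (150,237). Pad to hinge measures 62 mm and the height 56 mm, both as described. I'll go above the pad.

>>> {"method": "servo_tool", "body": {
  "commands": [
    [0, 24, 19, 0, 0],
    [0, 25, 19, 0, 0],
    [0, 0, 0, 40, -0.04],
    [0, 0, 0, 40, -0.04],
    [0, 0, 0, 0, 0],
    [0, 0, 0, 0, 0],
    [0, 0, 0, 0, 0]
  ]
}}

```text
clock: 4.53
eef_pos: [0.5596, 0.2172, 0.1742]
tool_rot: [0.6, 0.8, 0.002, 0.001]
ft_force: [-0.3, -0.1, 0.2]
grip_width: 0.0001
grasp_force: 0.0
```

```bash
python3 b.py wr2
```

```text
4.525 [0.55961854 0.21720911 0.17421089] [[-0.281, 0.96, 0.004], [0.96, 0.281, 0.002], [0.0, 0.005, -1.0]] [ 3.70262240e-01  4.53604385e-01  2.14017793e-01  1.32648579e+00
 -4.36791445e-05  1.65618240e+00]
tester 0.64 [218. 239.] [0.5297 0.1919 0.0539] tool mm [-15.9 -36.4 120.1]
tester 0.43 [261. 278.] [0.5557 0.2275 0.2057] tool mm [ 11.   -0.7 -31.4]
tester 0.4 [197. 279.] [0.5594 0.2214 0.0553] tool mm [  4.    0.4 119. ]
hatch_pad 0.68 [199. 283.] [0.5634 0.2206 0.0554] tool mm [  2.1   4.  118.8]
start_top 0.58 [213. 177.] [0.4793 0.1885 0.0746] tool mm [ -5.  -85.6  99.2]
hatch_hinge 0.73 [264. 280.] [0.5568 0.2279 0.2086] tool mm [ 11.    0.5 -34.4]
hatch_hinge 0.62 [216. 243.] [0.5325 0.195  0.0548] tool mm [-13.7 -32.9 119.3]
```

View pics/wr2.png

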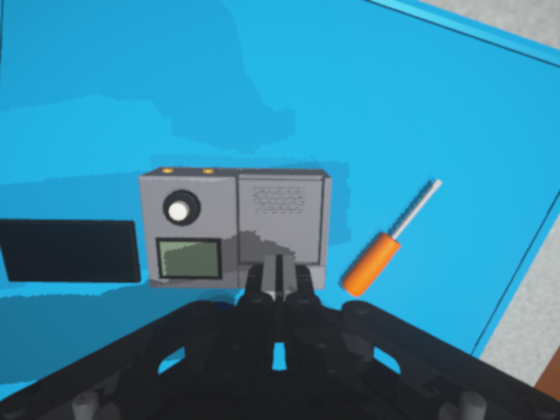

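The ribs are centred at about (199,279), directly under the fingers, and the button is 85 mm away. I'll descend to just above the pad.

>>> {"method": "servo_tool", "body": {
  "commands": [
    [0, 2, 1, 35, 0],
    [0, 0, 0, 35, 0],
    [0, 0, 0, 25, 0],
    [0, 0, 0, 6, 0],
    [0, 0, 0, 0, 0],
    [0, 0, 0, 0, 0]
  ]
}}

```text
clock: 5.52
eef_pos: [0.5597, 0.2199, 0.072]
tool_rot: [0.599, 0.801, 0.001, 0.001]
ft_force: [0.2, 0.1, 0.4]
grip_width: -0.0001
grasp_force: 0.0
```

>>> {"method": "servo_tool", "body": {
  "commands": [
    [0, 0, 0, 3, 0],
    [0, 0, 0, 2, 0],
    [0, 0, 0, 0, 0]
  ]
}}

```text
clock: 5.9
eef_pos: [0.5584, 0.2194, 0.0654]
tool_rot: [0.599, 0.801, -0.0, -0.0]
ft_force: [0.8, -0.2, 0.6]
grip_width: -0.0001
grasp_force: 0.0
```

>>> {"method": "servo_tool", "body": {
  "commands": [
    [0, 0, 0, 2, 0],
    [0, 0, 0, 2, 0],
    [0, 0, 0, 0, 0]
  ]
}}

```text
clock: 6.28
eef_pos: [0.5583, 0.2193, 0.0611]
tool_rot: [0.599, 0.801, -0.0, -0.0]
ft_force: [-0.7, 0.7, 0.2]
grip_width: 0.0002
grasp_force: 0.0
```

>>> {"method": "servo_tool", "body": {
  "commands": [
    [0, 0, 0, 1, 0],
    [0, 0, 0, 1, 0],
    [0, 0, 0, 0, 0]
  ]
}}

```text
clock: 6.65
eef_pos: [0.5585, 0.2194, 0.0593]
tool_rot: [0.599, 0.801, -0.0, -0.0]
ft_force: [0.4, -0.8, -0.2]
grip_width: -0.0002
grasp_force: 0.0
```

>>> {"method": "servo_tool", "body": {
  "commands": [
    [0, 0, 0, 1, 0],
    [0, 0, 0, 1, 0],
    [0, 0, 0, 0, 0]
  ]
}}

```text
clock: 7.02
eef_pos: [0.5585, 0.2194, 0.0573]
tool_rot: [0.599, 0.801, -0.0, -0.0]
ft_force: [-0.2, -0.7, 0.4]
grip_width: 0.0001
grasp_force: 0.0
```

>>> {"method": "servo_tool", "body": {
  "commands": [
    [0, 0, 0, 1, 0],
    [0, 0, 0, 0, 0]
  ]
}}

```text
clock: 7.28
eef_pos: [0.5585, 0.2194, 0.0563]
tool_rot: [0.599, 0.801, -0.0, -0.0]
ft_force: [0.0, 0.1, -0.7]
grip_width: 0.0001
grasp_force: 0.0
```

```bash
python3 - <<'E'
from h import *
p,d,K,M=cam("scene"); c=p[195:305,285:435]; save("sc1",cv2.resize(c,(750,550),interpolation=2))
for i in range(5):
    viewer.camera("wrist"); print(status.get_obs()["ft_force"].round(2) if hasattr(status.get_obs()["ft_force"],'round') else status.get_obs()["ft_force"])
E
```

```text
[ 0.15  0.85 -0.08]
[-0.48  0.05  0.08]
[ 0.3  -0.13 -0.21]
[-0.31 -0.78 -0.45]
[ 0.49 -0.26  1.09]
```

View pics/sc1.png

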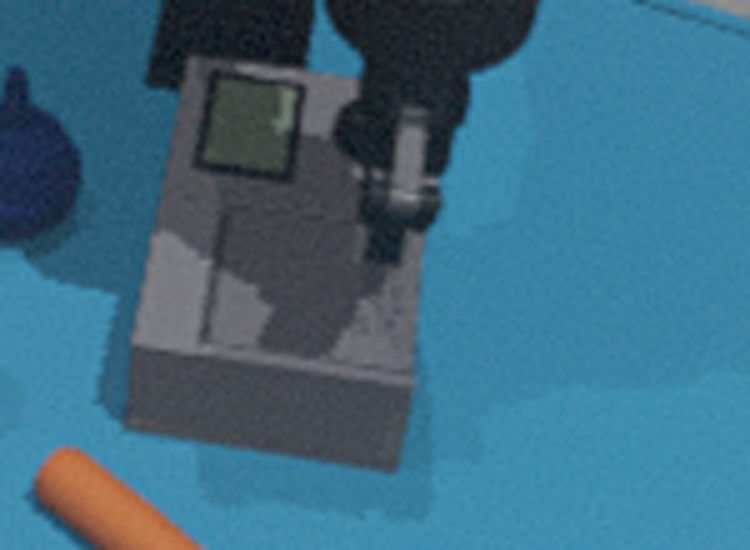

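```bash
python3 - <<'E'
from h import *
p,d,K,M=cam("scene"); o=status.get_obs(); e=o["eef_pos"]
Mi=np.linalg.inv(M)
def pr(X):
    c=Mi[:3,:3]@X+Mi[:3,3]; u=K@c/c[2]; return [round((u[1]-195)*5),round((u[0]-285)*5)]
print(e)
for h in (30,0,-8): print(h,pr(np.array(e)+[0,0,h/1000]))
print("pad0.559,.2195,.056",pr(np.array([.56,.2205,.056])))
for y in range(230,345,10):
    for x in (370,385): print((y,x),w((y/5+195,x/5+285),d,K,M).round(4),end=' ')
    print()
for l in("hatch_pad","start_top","hatch_hinge"):
    for q in viewer.spot_point("scene",l)[:4]: print(l,q["p"],[(q["pixel"][0]-195)*5,(q["pixel"][1]-285)*5],w(q["pixel"],d,K,M).round(4))
E
```

```text
[0.55854776 0.21940979 0.05643964]
30 [235, 383]
0 [287, 373]
-8 [300, 371]
pad0.559,.2195,.056 [291, 375]
(230, 370) [0.5728 0.2173 0.1021] (230, 385) [0.5704 0.2224 0.1023] 
(240, 370) [0.5721 0.2178 0.096 ] (240, 385) [0.5711 0.2232 0.0978] 
(250, 370) [0.5722 0.2185 0.0909] (250, 385) [0.5693 0.2235 0.0906] 
(260, 370) [0.5721 0.2192 0.0854] (260, 385) [0.5688 0.2241 0.0847] 
(270, 370) [0.5501 0.215  0.0558] (270, 385) [0.5492 0.2208 0.0577] 
(280, 370) [0.5537 0.2166 0.0541] (280, 385) [0.5524 0.2222 0.0557] 
(290, 370) [0.5598 0.2186 0.0553] (290, 385) [0.5575 0.224  0.0558] 
(300, 370) [0.5651 0.2205 0.0557] (300, 385) [0.5619 0.2256 0.0551] 
(310, 370) [0.5703 0.2223 0.056 ] (310, 385) [0.5684 0.2277 0.0569] 
(320, 370) [0.5753 0.2241 0.0561] (320, 385) [0.5719 0.2292 0.0553] 
(330, 370) [0.5804 0.2259 0.0564] (330, 385) [0.577  0.231  0.0555] 
(340, 370) [0.5842 0.2274 0.0551] (340, 385) [0.5811 0.2325 0.0547] 
hatch_pad 0.86 [-97.5, -372.5] [ 0.4896 -0.1781  0.0552]
hatch_pad 0.75 [-399.5, -320.0] [ 0.2523 -0.2987  0.0559]
hatch_pad 0.71 [300.5, -640.5] [ 0.7479 -0.1345  0.0556]
hatch_pad 0.7 [285.0, 364.4999999999999] [0.5594 0.216  0.0566]
start_top 0.53 [252.99999999999997, -869.0] [ 0.7813 -0.2152  0.0754]
start_top 0.51 [-349.5, -347.5] [ 0.2998 -0.2864  0.0541]
start_top 0.47 [-24.50000000000003, -340.99999999999994] [ 0.5445 -0.1233  0.0734]
hatch_hinge 0.8 [-362.0, -230.0] [ 0.2612 -0.2352  0.0552]
hatch_hinge 0.75 [265.5, 220.0] [0.5747 0.1605 0.055 ]
hatch_hinge 0.64 [-99.00000000000006, -252.00000000000003] [ 0.4613 -0.1287  0.0541]
hatch_hinge 0.58 [428.0000000000001, -719.0] [ 0.8116 -0.1217  0.0547]
```

The picture shows the fingertip at (262,380) in the crop. Depth puts it at z of about 0.083, so it is still about 27 mm above the hatch, which agrees with there being no force. The tip is above the pad in xy, so I'll keep descending carefully.

>>> {"method": "servo_tool", "body": {
  "commands": [
    [0, 0, 0, 4, 0],
    [0, 0, 0, 4, 0],
    [0, 0, 0, 4, 0],
    [0, 0, 0, 4, 0],
    [0, 0, 0, 0, 0]
  ]
}}

```text
clock: 8.4
eef_pos: [0.5581, 0.2193, 0.0398]
tool_rot: [0.599, 0.801, -0.0, -0.0]
ft_force: [0.4, -0.5, 0.0]
grip_width: -0.0001
grasp_force: 0.0
```

```bash
cat > c.py <<'E'
from h import *
p,d,K,M=cam("scene");o=status.get_obs();e=o["eef_pos"];print(o["clock"],e,o["grip_width"],o["joint_pos"])
v,u=np.mgrid[190:310,280:440];s=d[v,u];X=(np.stack([u,v,np.ones_like(u)],-1)@np.linalg.inv(K).T)*s[...,None]@M[:3,:3].T+M[:3,3]
m=(np.abs(X[...,0]-e[0]-.012)<.012)&(np.abs(X[...,1]-e[1])<.02)&(s>0)
Z=np.sort(X[...,2][m]);print("z hist",np.histogram(Z,np.arange(.04,.14,.005)))
g=m&(X[...,2]>.062)&(X[...,2]<.1);print("finger pts",X[g].min(0) if g.any() else 0,X[g].max(0) if g.any() else 0)
E
python3 c.py
```

```text
8.45 [0.55839531 0.21935498 0.0401438 ] 1.89534754214509e-05 [ 3.74313823e-01  5.56323127e-01  1.54498558e-02  1.03041985e+00
 -5.31164247e-06  1.65907722e+00]
z hist (array([  0,   0,  72, 100,   7,  13,  23,  16,  15,  10,   0,   0,   0,
         4,   3,   4,  13,  25,  16]), array([0.04 , 0.045, 0.05 , 0.055, 0.06 , 0.065, 0.07 , 0.075, 0.08 ,
       0.085, 0.09 , 0.095, 0.1  , 0.105, 0.11 , 0.115, 0.12 , 0.125,
       0.13 , 0.135]))
finger pts [0.56069121 0.20836418 0.06390004] [0.57473639 0.23027529 0.08999223]
```

The tip is at about z 0.064–0.066, so contact is expected about 9 mm lower.

>>> {"method": "servo_tool", "body": {
  "commands": [
    [0, 0, 0, 2, 0],
    [0, 0, 0, 2, 0],
    [0, 0, 0, 2, 0],
    [0, 0, 0, 0, 0]
  ]
}}

```text
clock: 8.95
eef_pos: [0.5586, 0.2195, 0.0345]
tool_rot: [0.599, 0.801, 0.0, 0.0]
ft_force: [-1.1, -0.2, 1.5]
grip_width: -0.0002
grasp_force: 0.6
```

>>> {"method": "servo_tool", "body": {
  "commands": [
    [0, 0, 0, 1, 0],
    [0, 0, 0, 1, 0],
    [0, 0, 0, 0, 0]
  ]
}}

```text
clock: 9.32
eef_pos: [0.5586, 0.2195, 0.0324]
tool_rot: [0.599, 0.801, 0.0, -0.0]
ft_force: [0.1, -0.0, 0.8]
grip_width: 0.0001
grasp_force: 0.7
```

>>> {"method": "servo_tool", "body": {
  "commands": [
    [0, 0, 0, 1, 0],
    [0, 0, 0, 1, 0],
    [0, 0, 0, 0, 0]
  ]
}}

```text
clock: 9.7
eef_pos: [0.5586, 0.2195, 0.0303]
tool_rot: [0.599, 0.801, 0.0, 0.0]
ft_force: [1.5, 0.5, 1.2]
grip_width: 0.0
grasp_force: 0.7
```

Contact has begun. I'll press on to the hard stop.

>>> {"method": "servo_tool", "body": {
  "commands": [
    [0, 0, 0, 1, 0],
    [0, 0, 0, 1, 0],
    [0, 0, 0, 0, 0]
  ]
}}

```text
clock: 10.07
eef_pos: [0.5587, 0.2195, 0.0292]
tool_rot: [0.599, 0.801, 0.0, 0.0]
ft_force: [-1.6, 0.0, 5.9]
grip_width: -0.0003
grasp_force: 2.9
```

>>> {"method": "servo_tool", "body": {
  "commands": [
    [0, 0, 0, 1, 0],
    [0, 0, 0, 0, 0]
  ]
}}

```text
clock: 10.32
eef_pos: [0.5588, 0.2195, 0.0289]
tool_rot: [0.599, 0.801, 0.0, 0.0]
ft_force: [-3.2, 0.5, 9.2]
grip_width: 0.0004
grasp_force: 4.6
```

It has stopped: 9 N, with no further travel. I'll back off straight up, then move away from the hatch.

>>> {"method": "servo_tool", "body": {
  "commands": [
    [0, 0, 0, -15, 0],
    [0, 0, 0, -45, 0],
    [0, 0, 0, -55, 0],
    [0, 0, 0, -50, 0],
    [0, 30, 0, -20, 0],
    [0, 40, 0, 0, 0],
    [0, 30, 0, 0, 0],
    [0, 0, 0, 0, 0],
    [0, 0, 0, 0, 0],
    [0, 0, 0, 0, 0],
    [0, 0, 0, 0, 0],
    [0, 0, 0, 0, 0],
    [0, 0, 0, 0, 0],
    [0, 0, 0, 0, 0],
    [0, 0, 0, 0, 0],
    [0, 0, 0, 0, 0],
    [0, 0, 0, 0, 0],
    [0, 0, 0, 0, 0],
    [0, 0, 0, 0, 0],
    [0, 0, 0, 0, 0]
  ]
}}

```text
clock: 12.82
eef_pos: [0.5304, 0.3153, 0.2124]
tool_rot: [0.599, 0.801, 0.0, 0.0]
ft_force: [-0.0, 0.0, -0.6]
grip_width: 0.0
grasp_force: 0.0
```

```bash
python3 - <<'E'
from h import *
p,d,K,M=cam("scene"); save("sc2",cv2.resize(p[150:350,240:440],(600,600),interpolation=2))
p,d,K,M=cam("top"); print(status.get_obs()["ft_force"])
for l in("tester","hatch_pad","hatch_hinge"):
    for q in viewer.spot_point("top",l)[:4]: print(l,q["p"],q["pixel"],w(q["pixel"],d,K,M).round(4))
E
```

```text
[0.47097332 0.0340791  0.12412505]
tester 0.81 [114.2, 358.6] [ 0.783  -0.163   0.0565]
tester 0.63 [207.7, 241.9] [0.5225 0.1718 0.0548]
tester 0.61 [219.1, 349.1] [ 0.4849 -0.1266  0.0547]
tester 0.6 [290.7, 391.0] [ 0.2867 -0.2345  0.0551]
hatch_pad 0.92 [297.8, 416.8] [ 0.2666 -0.3035  0.0561]
hatch_pad 0.76 [187.7, 231.3] [0.5855 0.2065 0.0136]
hatch_pad 0.72 [219.1, 368.3] [ 0.4838 -0.1795  0.0567]
hatch_pad 0.59 [126.0, 350.9] [ 0.7496 -0.1402  0.055 ]
hatch_hinge 0.93 [106.7, 343.7] [ 0.8057 -0.1213  0.0571]
hatch_hinge 0.92 [232.9, 348.8] [ 0.4466 -0.1244  0.0557]
hatch_hinge 0.89 [190.5, 247.8] [0.5705 0.1546 0.0565]
hatch_hinge 0.75 [303.7, 393.0] [ 0.2518 -0.2382  0.0563]
```

View pics/sc2.png

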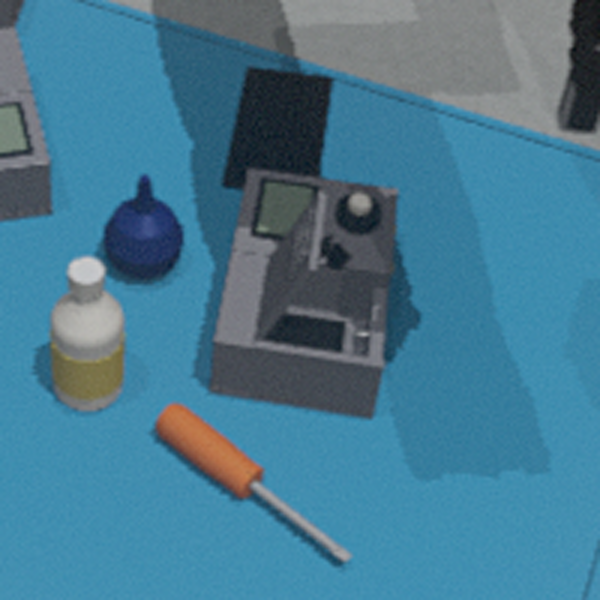

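The hatch stands open at about (270,300) in the crop with the bay showing below it, and the other things are in place. I'll watch a little longer, then hand in.

>>> {"method": "servo_tool", "body": {
  "commands": [
    [0, 0, 0, 0, 0],
    [0, 0, 0, 0, 0],
    [0, 0, 0, 0, 0],
    [0, 0, 0, 0, 0],
    [0, 0, 0, 0, 0],
    [0, 0, 0, 0, 0],
    [0, 0, 0, 0, 0],
    [0, 0, 0, 0, 0]
  ]
}}

```text
clock: 14.08
eef_pos: [0.5303, 0.3154, 0.2124]
tool_rot: [0.599, 0.801, -0.0, -0.0]
ft_force: [-0.6, -0.1, 0.4]
grip_width: 0.0004
grasp_force: 0.0
```

```bash
python3 - <<'E'
from h import *
a=cv2.imread("pics/sc2.png")
p,d,K,M=cam("scene"); b=cv2.resize(p[150:350,240:440],(600,600),interpolation=2)[:,:,::-1]
diff=cv2.absdiff(a,np.ascontiguousarray(b))[160:420,200:400]; print("mean diff",diff.mean(), "big",(diff.max(2)>60).sum())
if diff.mean()<10: print(bot.job_done())
E
```

```text
mean diff 2.592589743589744 big 0
the job is handed in; nothing more can be done
None
```

I pressed the hatch of the leftmost tester once to its stop and backed off; it popped open, stayed open by itself for over two seconds, and the job is handed in at about 14 s.

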